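# Click three bearing balls out of the bench dispenser

## Robot

A 6-joint arm with a two-finger parallel gripper is mounted at the origin on the work surface. World frame = base frame: x ahead of the robot, y to its left, z up, the work surface at z = 0. Lengths are in mm, angles in rad, forces in N, time in s.
With the tool pointing down it reaches from about 300 to 775 mm from the base axis. Payload 14.6 kg.
Tool frame: the origin (TCP) lies between the finger pads; the fingertips stand manip.tip_reach ahead of it and the grasp point (between the pads) lies 5 mm behind it (manip.tip_reach is the distance from the TCP to the fingertips, in mm); z points along the fingers, y is the line along which they close (so a half turn about z gives the same grasp; the last joint's range is limited). The gripper opens to 94 mm and grips with 3 to 60 N. Pads are 16 mm wide; open, the fingers measure 119 mm over their backs; the gripper's body (75 mm by 177 mm) begins 78 mm behind the grasp point.
Start: joints at [1.037, 0.3, 1.521, -0, 1.321, -0.067], TCP at [247.513, 491.148, 184.046] pointing down, gripper open.
Joint ranges: [-3.03, 3.03], [-0.79, 2.21], [0.23, 2.52], [-1.04, 4.18], [0, 3.07], [-2.55, 2.55]. Speed limits (rad/s): [2.22, 2.22, 2.57, 3.14, 3.14, 3.14].

## Interface

Orientations are given as [roll, pitch, yaw] about the fixed x, y, z axes, in that order (R = Rz(yaw) Ry(pitch) Rx(roll)).
In Python, from cell import manip gives the robot as it stands. The module is installed in compiled form; this text tells all that it offers.
- The arm moves only by the shell command python3 -m creep 'ROWS' [FORCE]. ROWS is JSON, a list of rows, each a list of 3 entries, a list of its own where there are three numbers: the opening, from -1 (shut) to 1 (fully open), then the shift along the tool's x, y, z in cm, then the turn about the tool's z in units of 5 degrees (1.0 is 5 degrees). In form: [[grip, [tx, ty, tz], roll], ...]. A call has 1 to 12 rows; each row is the pose to reach, as a shift and turn from the pose commanded when the call began, along the tool's axes at that moment; what a row does not reach only later rows make up. A row lasts 1/10 s, in which the tool goes at most 50 mm and 8.59 degrees, less where a joint would pass 70% of its speed; a pose out of reach is approached as far as the arm can. A call with a gripper value outside its range is refused whole. The fingers move at their own pace and stop on an object; FORCE is the grip in N (left out, the last holds). Time passes only in rows, so rows that repeat a pose let the fingers close. It gives the time, the measured TCP pose, the force, the opening and the grip force at its end, in the units of the state.
- manip.read_state(): the state, without advancing time (a new reading comes with each control period).
- manip.camera(name): name is "scene" or "side" or "wrist"; returns the picture (420x560x3 uint8, red, green, blue); there is no depth.
- manip.camera_params(name): a dict with "fovy" (degrees; the focal length in pixels is half the picture's height over the tangent of half this angle, whatever the lens; pixels are square), "cx", "cy" (the principal point, pixels), "origin" and "attitude" of the camera in the world. Camera axes: x right, y down, z forward; pixel columns grow to the right and rows downward; lengths in mm; the calibration is good to about 2 mm. A picture is of the moment at which its call begins: read the wrist's pose just before it. camera_params takes no time and is no camera call; for the wrist camera it gives the pose at the moment of the call.
- manip.sign_off(): hands the job in; it is judged then, once.
The state is a dict: "clock": time; "joints": joint angles; "qd": joint speeds; "effort": joint torques, N m; "eef_pos": TCP position; "eef_rot": TCP orientation; "wrist_force": force on the tool from outside, world axes, zero at the start; "moment": the same for the moment, N m; "finger_gap": finger opening in mm; "finger_force": force on a finger pad.
Only numpy, scipy, OpenCV 4.12 (cv2) and the standard library are available. Lean on these libraries where they do the work, as an engineer would, in place of code of your own. Each camera call takes 0.05 s, during which the arm holds its last target. There are 200 camera calls.

## Task

Turn the red paddle knob of the ball dispenser exactly three clicks clockwise (seen from its front), so that three bearing balls and no more drop into the steel dish under the spout. Leave the knob resting in its click stop, the balls in the dish, the dish upright under the spout, and the other things on the bench where they are.

Things in the scene. Friction and masses are not known exactly. Their poses are not given: they have to be found in the camera images.
- dispenser: Bench dispenser for bearing balls, fixed: blue base plate 185 x 150 x 12 mm, blue column at the back, flat drum with a six-pocket wheel, slanting clear-faced hopper above, spout below; 385 mm high in all. Origin: on the bench, below the middle of drum and spout. -x is its front (the knob's side), z up. Seen from the front, +y is left, -y right. Yaw varies widely.
- hopper_front (a point): Middle of the hopper's clear front face, 295 mm above the bench. The face is 128 mm wide (along the dispenser's y) and 140 mm high, level with the drum's front. It stands 50 mm behind the middle of the knob's blades: keep the gripper's body clear of it.
- cap_front (a point): Centre of the front of the round dark cap, 62 mm across, between drum and knob, that holds the click stop. The blades turn 6 mm in front of it. A small plunger tube sticks out of the cap's left side, behind the blades.
- knob_center (a point): Centre of the red paddle knob, on its level axle (the dispenser's x), mid-depth of the blades, 178 mm above the bench. Fixed: it does not turn; its axes are the dispenser's. Three straight flat blades, 120 degrees apart, each reach 46 mm from the axle, 9 mm thick, 28 mm deep along the axle, on a 28 mm hub. A blade is best pushed with the closed fingertips from above.
- blade_tip (a point): Middle of the outer end of one of the three blades, 46 mm from the axle; turns with the knob. At knob turn 0 it points straight up; at odd stops (1.05, 3.14) one blade points straight down, the other two 30 degrees above level, right and left; at even stops one blade points straight up.
- paddle_knob (a joint): Turn of the knob, rad; grows clockwise seen from the front (top goes right, to -y). Starts near 0; stops every 60 degrees (1.047), three clicks = 3.14. Each takes up to 0.25 N m (7 N on a blade), falling to nothing halfway; beyond that it snaps on to the next stop by itself, before that it springs back. Just past halfway one ball drops. No turning back below -0.3.
- dish: Round steel dish, rim 112 mm across, 38 mm high, 3 mm wall, loose; it already stands on the base plate (12 mm above the bench) under the spout. Origin: centre of its underside.
- spout (a point): Centre of the dispenser's spout mouth, 84 mm above the bench, over the middle of the dish.
- ball0_center (a point): Centre of a steel bearing ball, 20 mm across, number 1 in the queue: at the start in a pocket of the wheel, falls at click 1.
- ball1_center (a point): Centre of a steel bearing ball, 20 mm across, number 2 in the queue: at the start in a pocket of the wheel, falls at click 2.
- ball2_center (a point): Centre of a steel bearing ball, 20 mm across, number 3 in the queue: at the start in a pocket of the wheel, falls at click 3.
- ball3_center (a point): Centre of a steel bearing ball, 20 mm across, number 4 in the queue: at the start waiting above the wheel; it must stay in the dispenser.
- ball4_center (a point): Centre of a steel bearing ball, 20 mm across, number 5 in the queue: at the start waiting above the wheel; it must stay in the dispenser.
- ball5_center (a point): Centre of a steel bearing ball, 20 mm across, number 6 in the queue: at the start waiting above the wheel; it must stay in the dispenser.
- ball6_center (a point): Centre of a steel bearing ball, 20 mm across, number 7 in the queue: at the start waiting above the wheel; it must stay in the dispenser.
- bearing_race: Bystander: steel bearing race, 90 mm across, 20 mm high. Origin: centre of its underside.
- tape_roll: Bystander: roll of paper tape lying flat, 104 mm across, 25 mm high. Origin: centre of its underside.
- coffee_cup: Bystander: clear plastic cup with a black straw, 89 mm across at the top, 109 mm high (straw to 170 mm). Origin: centre of its underside.
- offcut: Bystander: wooden offcut, about 200 x 35 x 22 mm, long axis x. Origin: on its underside, near the middle.
- screwdriver: Bystander: screwdriver with a red handle, lying along its x.
- oil_bottle: Bystander: blue oil bottle with a black nozzle, 68 mm across, 175 mm high. Origin: centre of its underside.
Mind the look-alikes: they are no part of the job. Leave any orange or purple look-alike of the dish alone.

How it is judged:
By the outcome, as a careful person would: the job done as asked, in the order asked, and still so for the second after the job is handed in, with the robot touching nothing.
It also fails if it takes over 42 s, if anything falls off the work surface, if the arm or the gripper's body presses on something with over 40 N, if the wrist force passes 120 N, or if a joint passes its speed limit or range.

## Working session

There is one attempt and no reset: what is moved stays moved. The work goes in short steps, Python scripts to look and compute and a shell command to move; the robot and the scene stay as the last step left them, time stands still between calls to the robot, and variables do not carry over. Pictures are saved under pics/ and viewed, at most 10 in all, crops included, and the job is handed in when it is done.

```bash
mkdir -p pics; ls
python3 - <<'E'
from cell import manip
import cv2,numpy as np
s=manip.read_state();print(s, manip.tip_reach)
a=[]
for n in("scene","side"):
    p=manip.camera_params(n);print(n,p)
    im=manip.camera(n)[:,:,::-1].copy();cv2.imwrite(f"pics/{n}0.png",im)
E
```

```text
pics
{'clock': 0.0, 'joints': array([ 1.03739970e+00,  3.00447170e-01,  1.52158153e+00, -3.06299172e-05,
        1.32067550e+00, -6.65925680e-02]), 'qd': array([-0.0012522 ,  0.00046061, -0.00104705, -0.00123791, -0.00215082,
       -0.00064683]), 'effort': array([-7.84472359e-04, -5.31798577e+01, -3.52748358e+01,  7.08164927e-02,
        2.42700346e-02, -8.12656140e-05]), 'eef_pos': array([247.38272008, 490.91051728, 183.49927373]), 'eef_rot': array([-3.14048160e+00, -4.43631085e-05,  2.67479617e+00]), 'wrist_force': array([-0.11355606, -0.17624391,  0.35146265]), 'moment': array([-6.85500122e-05, -2.97934193e-02, -4.61942420e-02]), 'finger_force': 0.0, 'finger_gap': 93.83133990346802} 14.0
scene {'fovy': 46.692674996738596, 'cx': 275.19421627321634, 'cy': 208.17298841441965, 'origin': array([1088.44644312, -151.68542913, 1471.21870219]), 'attitude': array([-2.73107931e+00,  1.90479113e-03,  1.31967359e+00])}
side {'fovy': 50.19689027711497, 'cx': 281.48685554746737, 'cy': 203.49136438200594, 'origin': array([  55.52576723, -833.32413207,  857.26690724]), 'attitude': array([-2.17892111,  0.02322384, -0.53511473])}
```

View pics/scene0.png

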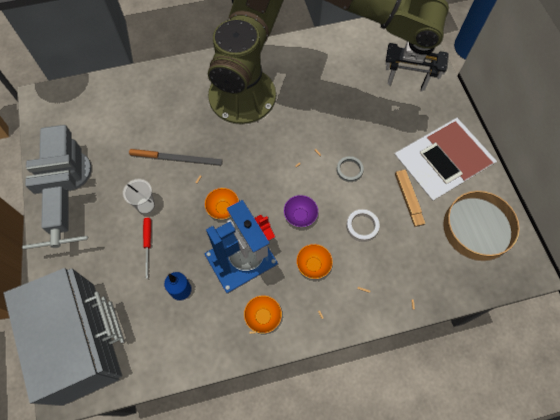

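View pics/side0.png

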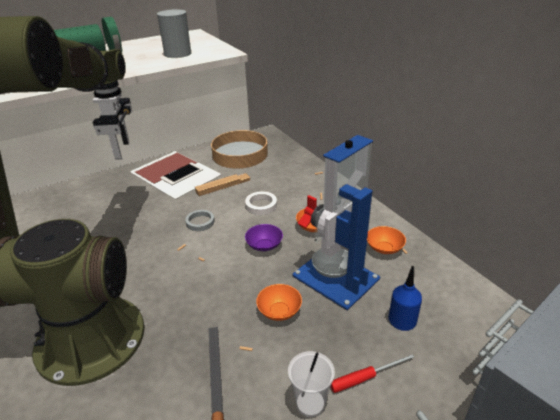

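Both views show the red paddle knob: scene ≈(264,228), side ≈(309,212). The steel dish is at scene ≈(248,258) on the blue plate. Look-alikes for the knob are the red screwdriver handle (scene 147,233) and the red booklet (455,150). Look-alikes for the dish are the orange bowls (222,205), (314,262), (263,314) and the purple bowl (301,211). I choose the knob on the blue dispenser and check it in a close crop.

```bash
cat > h.py <<'E'
from cell import manip
import cv2,numpy as np
from scipy.spatial.transform import Rotation as R
def cam(n):
    p=manip.camera_params(n); return p['origin'],R.from_euler('xyz',p['attitude']).as_matrix(),210/np.tan(np.radians(p['fovy']/2)),p['cx'],p['cy']
def ray(n,u,v):
    o,A,f,cx,cy=cam(n); d=A@np.array([(u-cx)/f,(v-cy)/f,1]); return o,d/np.linalg.norm(d)
def plane(n,u,v,z):
    o,d=ray(n,u,v); return o+d*(z-o[2])/d[2]
def proj(n,P):
    o,A,f,cx,cy=cam(n); q=A.T@(np.asarray(P,float)-o); return np.round([cx+f*q[0]/q[2],cy+f*q[1]/q[2]],1)
def tri(a,b):
    (o,d),(p,e)=a,b; t=np.linalg.lstsq(np.c_[d,-e],p-o,rcond=None)[0]
    x,y=o+t[0]*d,p+t[1]*e; return (x+y)/2,np.linalg.norm(x-y)
def red(im):
    h=cv2.cvtColor(im,cv2.COLOR_BGR2HSV); return (((h[...,0]<6)|(h[...,0]>174))&(h[...,1]>170)&(h[...,2]>60)).astype(np.uint8)
def blue(im):
    h=cv2.cvtColor(im,cv2.COLOR_BGR2HSV); return ((abs(h[...,0].astype(int)-110)<12)&(h[...,1]>130)&(h[...,2]>40)).astype(np.uint8)
E
python3 - <<'E'
from h import *
out=[]
for n,(x0,y0) in dict(scene=(195,190),side=(280,125)).items():
    im=cv2.imread(f"pics/{n}0.png")
    k,l,s,c=cv2.connectedComponentsWithStats(red(im))
    for i in range(1,k):
        if s[i,4]>25: print(n,'red',s[i],c[i].round(1))
    k,l,s,c=cv2.connectedComponentsWithStats(blue(im))
    for i in range(1,k):
        if s[i,4]>60: print(n,'blue',s[i],c[i].round(1))
    w=(100,110) if n=='scene' else (110,190)
    out.append(cv2.resize(im[y0:y0+w[1],x0:x0+w[0]],(400,440) if n=='scene' else (330,570),interpolation=cv2.INTER_CUBIC))
c=np.zeros((570,740,3),np.uint8);c[:440,:400]=out[0];c[:,405:735]=out[1];cv2.imwrite("pics/crop1.png",c)
E
```

```text
scene red [255 215  20  25 235] [264.8 226.3]
scene red [143 218   8  30 215] [146.6 231.9]
scene blue [ 455    0   41   59 1068] [472.5  25.5]
scene blue [228 201  41  51 876] [247.8 226. ]
scene blue [ 205  222   72   71 1866] [230.7 257.7]
scene blue [165 272  26  28 502] [177.8 286.2]
side red [298 196  18  32 269] [307.6 212.3]
side red [331 367  45  25 530] [352.5 378.9]
side blue [324 135  48  27 521] [347.5 148.4]
side blue [ 293  185   87  124 3746] [346.3 253.3]
side blue [ 389  284   33   46 1146] [404.7 307. ]
```

View pics/crop1.png

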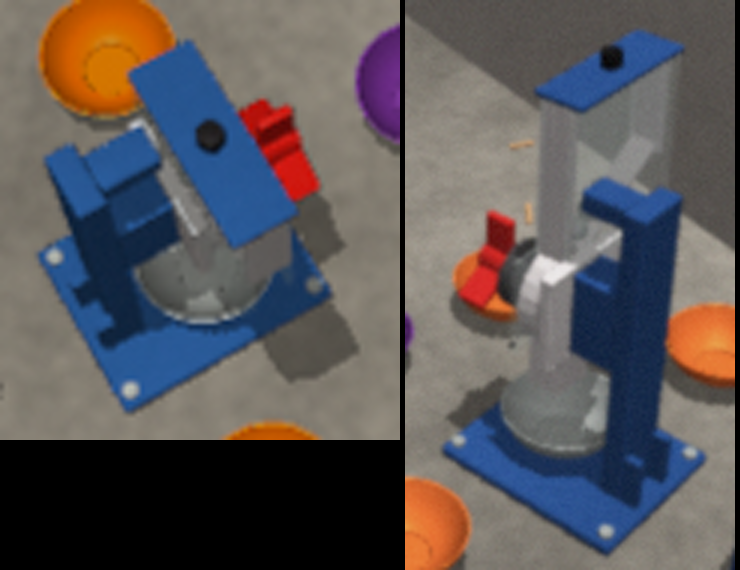

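The crop confirms it: the red three-bladed knob stands in front of the dark cap on the blue dispenser, with one blade pointing up. The steel dish is under the spout. Next I triangulate corners and blades.

Run:
```python
from h import *
S=lambda x,y:(x/4+195-.4,y/4+190-.4)
D=lambda x,y:((x-405)/3+280-.3,y/3+125-.3)
print('plate scene',[plane('scene',*S(*p),12).round(1)[:2] for p in[(40,253),(128,411),(331,293)]])
print('plate side',[plane('side',*D(*p),12).round(1)[:2] for p in[(444,449),(706,456),(607,552)]])
ls=[S(130,75),S(188,41),S(297,210),S(235,244)]
ld=[D(583,108),D(537,92),D(640,31),D(683,47)]
for a,b in zip(ls,ld): print('lid',*tri(ray('scene',*a),ray('side',*b)))
print('black knob',*tri(ray('scene',*S(210,130)),ray('side',*D(611,52))))
print('up blade',*tri(ray('scene',*S(288,113)),ray('side',*D(501,216))))
```

```text
plate scene [array([ 565.7, -249.7]), array([ 706.3, -209.1]), array([654.4, -36.3])]
plate side [array([513.4, -81.6]), array([ 705.2, -212.1]), array([ 563.1, -254.6])]
lid [ 594.20332174 -149.92923441  368.75422044] 0.6147816149178639
lid [ 580.61326903 -110.327843    368.08808369] 1.3419682078585395
lid [706.85324745 -72.68821622 369.30577382] 3.704311303329852
lid [ 717.91986412 -113.2875409   368.86192308] 2.8003342493210295
black knob [ 648.20034602 -111.15736278  382.86259784] 1.4089022881258637
up blade [586.56427668 -51.99219059 222.13187081] 7.4851988851157465
```

Run:
```python
from h import *
y=np.array([127,37.5,0.]);y/=np.linalg.norm(y);x=np.array([y[1],-y[0],0])
print('yaw',np.arctan2(x[1],x[0]))
K=np.array([644,-91.5,0])-50*x+[0,0,178];print('K',K)
inv=lambda n,p:((p+.4-[195,190])*4 if n=='scene' else (p+.3-[280,125])*3+[405,0]).round()
c=cv2.imread('pics/crop1.png')
for n,col in(('scene',(0,255,0)),('side',(0,255,0))):
    for a in (0,120,240):
        r=np.radians(a); t=K+46*(np.cos(r)*np.array([0,0,1])-np.sin(r)*y)
        for d in(-14,14):
            for w in(-4.5,4.5):
                q=t+d*x+w*(-np.sin(r)*np.array([0,0,1])-np.cos(r)*y)
                cv2.circle(c,tuple(int(v) for v in inv(n,proj(n,q))),2,col,-1)
    cv2.circle(c,tuple(int(v) for v in inv(n,proj(n,K))),3,(255,255,0),-1)
cv2.imwrite('pics/chk.png',c)
```

```text
yaw -1.2836794689028188
K [629.84058564 -43.54678337 178.        ]
```

View pics/chk.png

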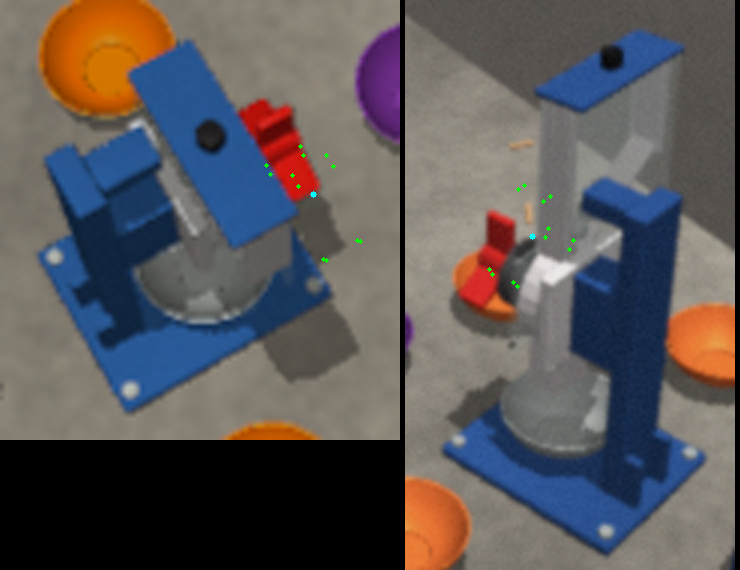

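The prediction misses in both views because the hopper is offset sideways from the knob. The red pixels sit about 45 mm towards −y, on the plate's centreline. I'll check where the wrist camera sits and refine the knob from each view separately.

Run:
```python
from h import *
o,A,f,cx,cy=cam('wrist'); s=manip.read_state(); T=R.from_euler('xyz',s['eef_rot']).as_matrix()
print('cam in tool',T.T@(o-s['eef_pos']),(T.T@A).round(2),f)
out=[]
for n,(x0,y0) in dict(scene=(248,208),side=(288,186)).items():
    im=cv2.imread(f"pics/{n}0.png")[y0:y0+48,x0:x0+32]
    out.append(cv2.resize(im,(384,576),interpolation=cv2.INTER_CUBIC))
cv2.imwrite("pics/crop2.png",np.hstack(out))
d=np.array([247-575,491-60])*-1; print('tool shift', T.T@(np.array([575,60,300])-s['eef_pos']))
```

```text
cam in tool [ 8.22248829e+01 -7.07866258e-02 -2.01167828e+02] [[-0.   -0.96 -0.29]
 [ 1.   -0.    0.  ]
 [-0.   -0.29  0.96]] 289.69000727330376
tool shift [-486.4903822  -237.53953382 -116.25305904]
```

View pics/crop2.png

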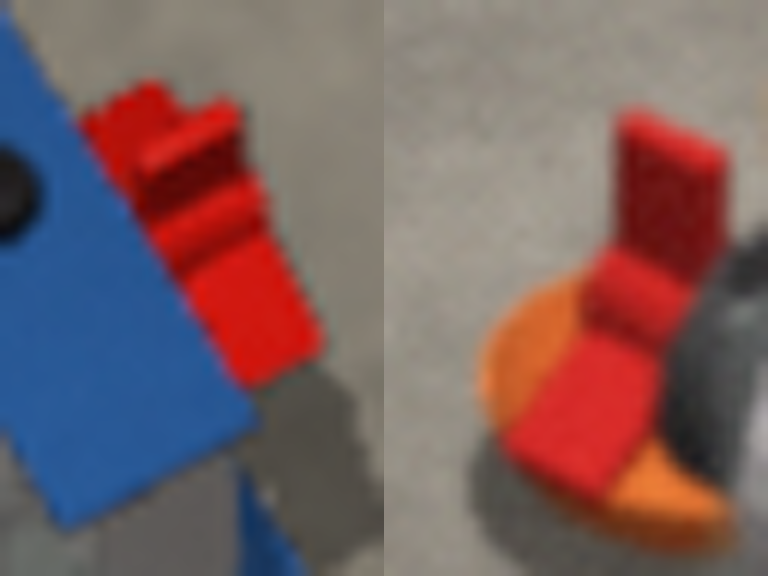

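The 12x crop shows the upright blade's top edge clearly. In the scene half it runs from (141,167) at the back to (236,107) at the front, and in the side half from (341,155) to (242,115).

Run:
```python
from h import *
S=lambda x,y:ray('scene',248+x/12-.5,208+y/12-.5)
D=lambda x,y:ray('side',288+x/12-.5,186+y/12-.5)
b,f=tri(S(141,167),D(341,155)),tri(S(236,107),D(242,115))
print(b,f,np.linalg.norm(b[0]-f[0]),(b[0]+f[0])/2)
print('side blade outer end', tri(S(285,370),D(170,470)))
x=np.array([.283,-.959]);pc=np.array([609.5,-144]);print('along -x from plate centre',-((b[0]+f[0])[:2]/2-pc)@x)
```

```text
(array([590.11959002, -71.72742887, 225.06004705]), np.float64(0.054421638346333324)) (array([581.20476847, -47.18442595, 224.66456112]), np.float64(0.7149281051534008)) 26.11492761833157 [585.66217925 -59.45592741 224.86230409]
side blade outer end (array([592.33562546, -30.80051724, 107.25369579]), np.float64(32.38477316309241))
along -x from plate centre 87.82386888903389
```

Knob axle ≈ (585.5, −59, 178). The blade top measures 224.9 mm high against 224 expected, and its length 26 mm against 28. The dispenser front faces (−0.283, 0.959). First I move to a hover 100 mm in front of the knob, fingers closed, tool y along the dispenser's y.

```bash
python3 -m creep '[[-1,[-3,-1.6,-3],0.5],[-1,[-7,-3.9,-6],1.5],[-1,[-11.5,-6.3,-7.6],2.5],[-1,[-16,-8.8,-7.6],3.5],[-1,[-20.5,-11.3,-7.6],4.5],[-1,[-25,-13.8,-7.6],5.5],[-1,[-29.5,-16.3,-7.6],6.5],[-1,[-34,-18.8,-7.6],7.5],[-1,[-38.5,-21.3,-7.6],8.4],[-1,[-43,-23.8,-7.6],9.2],[-1,[-46.5,-25.7,-7.6],9.4],[-1,[-48.1,-26.6,-7.6],9.4]]' 20
cat > st.py <<'E'
from h import *
K=np.array([585.5,-59,178.]);n=np.array([-.283,.959,0]);l=np.array([.959,.283,0])
def st():
    s=manip.read_state();p=s['eef_pos'];d=p-K;T=R.from_euler('xyz',s['eef_rot']).as_matrix()
    print('t',round(s['clock'],2),'eef',p.round(1),'front %.1f left %.1f tipz %.1f'%(d@n,d@l,p[2]-14),'toolx.n %.3f'%(T[:,0]@n),'tooly.l %.3f'%(T[:,1]@l),'x.l %.3f'%(T[:,0]@l),'F',s['wrist_force'].round(1),'gap',round(s['finger_gap'],1))
st()
E
python3 - <<'E'
from st import *
im=manip.camera('wrist')[:,:,::-1];cv2.imwrite('pics/w1.png',im)
print(proj('wrist',K+[0,0,46]))
E
```

```text
clock: 1.3
eef_pos: [558.5, 34.0, 259.3]
eef_rot: [-3.14, 0.0, 1.851]
wrist_force: [0.1, -0.2, -0.7]
finger_gap: 1.5
finger_force: 0.0
t 1.3 eef [558.5  34.  259.3] front 96.8 left 0.4 tipz 245.3 toolx.n 1.000 tooly.l 1.000 x.l 0.006 F [ 0.1 -0.2 -0.7] gap 1.5
[275.8 317.9]
```

View pics/w1.png

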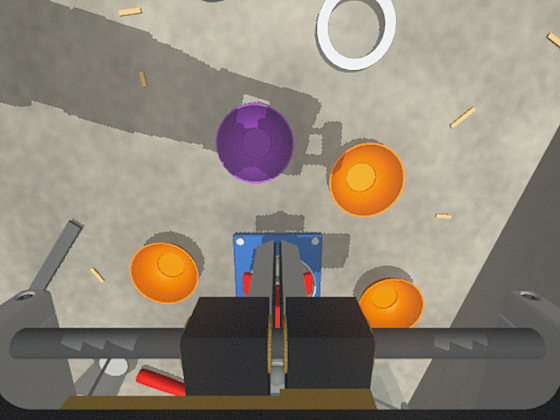

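The wrist view confirms the knob: the red blade shows between the fingers at (277,315), where (276,318) was predicted. The side blades are at (248,283) and (307,283). I go left of the upright blade, then in.

```bash
python3 -m creep '[[-1,[0,2.1,2],0],[-1,[0,4.2,4.1],0],[-1,[-2.5,4.2,4.1],0],[-1,[-5,4.2,4.1],0],[-1,[-7,4.2,4.1],0],[-1,[-8.8,4.2,4.1],0],[-1,[-8.8,4.2,4.1],0],[-1,[-8.8,4.2,4.1],0]]'; python3 st.py
```

```text
clock: 2.15
eef_pos: [622.2, -35.4, 218.8]
eef_rot: [-3.141, -0.0, 1.854]
wrist_force: [0.6, 0.0, 0.3]
finger_gap: 0.4
finger_force: 0.0
t 2.15 eef [622.2 -35.4 218.8] front 12.2 left 41.9 tipz 204.8 toolx.n 1.000 tooly.l 1.000 x.l 0.004 F [0.6 0.  0.3] gap 0.4
```

```bash
python3 -m creep '[[-1,[0,-1.2,0],0],[-1,[0,-2.2,0],0],[-1,[0,-2.6,0],0],[-1,[0,-3,0],0],[-1,[0,-3.3,0],0],[-1,[0,-3.6,0],0],[-1,[0,-3.8,0],0],[-1,[0,-3.8,0],0]]'; python3 st.py
```

```text
clock: 2.95
eef_pos: [585.7, -46.2, 219.0]
eef_rot: [-3.142, -0.0, 1.854]
wrist_force: [0.1, -0.4, 0.4]
finger_gap: 0.4
finger_force: 0.0
t 2.95 eef [585.7 -46.2 219. ] front 12.2 left 3.8 tipz 205.0 toolx.n 1.000 tooly.l 1.000 x.l 0.003 F [ 0.1 -0.4  0.4] gap 0.4
```

Run:
```python
from h import *
out=[]
for n,(x0,y0) in dict(scene=(215,195),side=(280,176)).items():
    im=manip.camera(n)[:,:,::-1].copy();cv2.imwrite(f'pics/{n}1.png',im)
    w=(70,90) if n=='scene' else (70,110)
    out.append(cv2.resize(im[y0:y0+110,x0:x0+75],(375,550),interpolation=cv2.INTER_CUBIC))
cv2.imwrite('pics/c3.png',np.hstack(out))
```

```text
(no output)
```

View pics/c3.png

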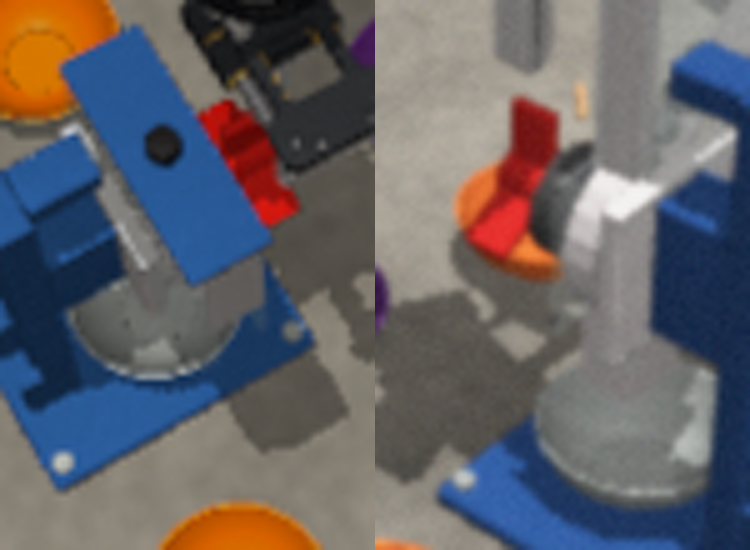

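The crop shows the blade still upright in the side half at (535,130). The fingertips end at (520,70) in that half, above and short of the blade. I check the fingertip's projection against the picture.

Run:
```python
from st import *
s=manip.read_state();T=R.from_euler('xyz',s['eef_rot']).as_matrix();p=s['eef_pos']
tip=p+14*T[:,2]
for n in('side','scene'):
    print(n,'tip',proj(n,tip),'bladetop',proj(n,K+[0,0,46]),'hub',proj(n,K))
    a=cv2.imread(f'pics/{n}0.png').astype(int);b=cv2.imread(f'pics/{n}1.png').astype(int)
    m=red(b.astype(np.uint8)); k,l,st_,c=cv2.connectedComponentsWithStats(m)
    print([(x.tolist(),y.round(1)) for x,y in zip(st_[1:],c[1:]) if x[4]>25])
```

```text
t 3.05 eef [585.9 -46.2 219. ] front 12.1 left 4.0 tipz 205.0 toolx.n 1.000 tooly.l 1.000 x.l 0.003 F [ 0.6  0.5 -0.2] gap 0.6
side tip [308.8 200.7] bladetop [311.5 196.9] hub [311.3 211.7]
[([298, 196, 18, 32, 255], array([307.7, 212.5])), ([331, 367, 45, 25, 520], array([352.4, 378.9]))]
scene tip [268.  220.6] bladetop [263.3 219. ] hub [263.7 225.1]
[([255, 215, 20, 25, 214], array([264.5, 226.5])), ([143, 218, 8, 30, 215], array([146.6, 231.9]))]
```

Run:
```python
from st import *
s=manip.read_state();p=s['eef_pos']
for v in(188,190,192):
    print(v,tri(ray('side',308.5,v),(p,np.array([0,0,1.]))))
for z in(205,220,235,250): print(z,proj('side',[p[0],p[1],z]),proj('scene',[p[0],p[1],z]))
im=cv2.imread('pics/scene1.png')[190:240,240:300];jm=cv2.imread('pics/side1.png')[150:210,285:345]
c=np.zeros((550,800,3),np.uint8);c[:400,:395]=cv2.resize(im,(480,400),interpolation=cv2.INTER_CUBIC)[:,:395];c[:400,400:]=cv2.resize(jm,(400,400),interpolation=cv2.INTER_CUBIC)
cv2.imwrite('pics/c4.png',c[:400])
```

```text
t 3.05 eef [585.9 -46.2 219. ] front 12.1 left 4.0 tipz 205.0 toolx.n 1.000 tooly.l 1.000 x.l 0.003 F [ 0.6  0.5 -0.2] gap 0.6
188 (array([585.40204683, -45.91115315, 243.6824972 ]), np.float64(1.150597562871485))
190 (array([585.42990433, -45.92982873, 237.67932865]), np.float64(1.083521002498))
192 (array([585.45792893, -45.94862209, 231.63958288]), np.float64(1.016035681291742))
205 [308.8 200.7] [268.  220.6]
220 [308.8 195.8] [267.9 218.6]
235 [308.9 190.9] [267.8 216.5]
250 [309.  185.9] [267.7 214.4]
```

View pics/c4.png

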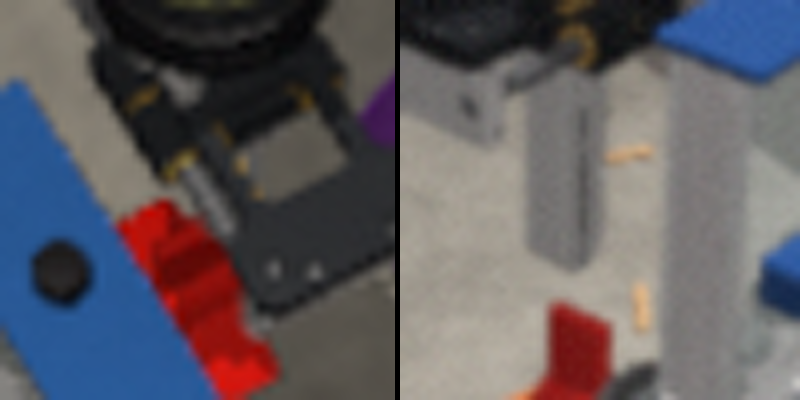

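Run:
```python
from st import *
for a in((268,219),(267,217.5),(269,220)):
  q,e=tri(ray('scene',*a),ray('side',309,189.5));d=q-K
  print(a,q.round(1),e.round(1),'front %.1f left %.1f'%(d@n,d@l))
```

```text
t 3.05 eef [585.9 -46.2 219. ] front 12.1 left 4.0 tipz 205.0 toolx.n 1.000 tooly.l 1.000 x.l 0.003 F [ 0.6  0.5 -0.2] gap 0.6
(268, 219) [590.6 -45.  235.3] 6.8 front 11.9 left 8.9
(267, 217.5) [587.7 -47.6 238.3] 4.6 front 10.3 left 5.3
(269, 220) [592.9 -42.6 232.9] 7.7 front 13.7 left 11.7
```

The fingertips really end at about z≈236, side ≈(309.5,189.5), roughly 30 mm higher than tip_reach implies. They passed above the blade with no contact and nothing moved. I go back left, lower 30 mm, and push again, watching the red mask.

```bash
python3 -m creep '[[-1,[0,1.5,0],0],[-1,[0,3.8,0],0],[-1,[0,3.8,1],0],[-1,[0,3.8,2],0],[-1,[0,3.8,3],0],[-1,[0,3.8,3],0]]'
cat > look.py <<'E'
from st import *
import sys
for n in('side','scene'):
    im=manip.camera(n)[:,:,::-1].copy();cv2.imwrite(f'pics/{n}_{sys.argv[1]}.png',im)
    k,l,s,c=cv2.connectedComponentsWithStats(red(im))
    print(n,[(x.tolist(),y.round(1)) for x,y in zip(s[1:],c[1:]) if x[4]>15 and 240<y[0]<330])
E
python3 look.py a
```

```text
clock: 3.65
eef_pos: [621.2, -35.7, 187.2]
eef_rot: [-3.139, -0.001, 1.854]
wrist_force: [0.4, 0.7, -0.2]
finger_gap: 0.4
finger_force: 0.0
t 3.65 eef [621.2 -35.7 187.2] front 12.2 left 40.8 tipz 173.2 toolx.n 1.000 tooly.l 1.000 x.l 0.004 F [ 0.4  0.7 -0.2] gap 0.4
side [([298, 196, 18, 32, 260], array([307.7, 212.4]))]
scene [([255, 216, 20, 24, 156], array([264.2, 228.1]))]
```

```bash
python3 -m creep '[[-1,[0,-1,0],0],[-1,[0,-1.8,0],0],[-1,[0,-2.2,0],0],[-1,[0,-2.6,0],0],[-1,[0,-2.9,0],0],[-1,[0,-2.9,0],0]]'; python3 look.py b
```

```text
clock: 4.35
eef_pos: [595.5, -43.4, 189.5]
eef_rot: [3.138, 0.001, 1.855]
wrist_force: [9.2, 2.1, -1.8]
finger_gap: 0.5
finger_force: 4.5
t 4.35 eef [595.5 -43.4 189.5] front 12.1 left 14.0 tipz 175.5 toolx.n 1.000 tooly.l 1.000 x.l 0.003 F [ 9.2  2.1 -1.8] gap 0.5
side [([298, 196, 18, 33, 257], array([307.5, 213. ]))]
scene [([255, 216, 17, 24, 165], array([264.3, 227.6]))]
```

Contact at about 9 N. I continue slowly to just past halfway.

```bash
python3 -m creep '[[-1,[0,-0.4,0],0],[-1,[0,-0.8,0],0],[-1,[0,-1.1,0],0],[-1,[0,-1.4,0],0],[-1,[0,-1.6,0],0],[-1,[0,-1.6,0],0]]'; python3 look.py c
```

```text
clock: 5.05
eef_pos: [579.0, -48.2, 189.2]
eef_rot: [-3.142, 0.0, 1.854]
wrist_force: [0.7, -0.4, -1.0]
finger_gap: 0.6
finger_force: 0.0
t 5.05 eef [579.  -48.2 189.2] front 12.2 left -3.2 tipz 175.2 toolx.n 1.000 tooly.l 1.000 x.l 0.003 F [ 0.7 -0.4 -1. ] gap 0.6
side [([301, 200, 18, 30, 216], array([307.6, 215. ]))]
scene [([256, 215, 20, 25, 177], array([264.4, 227.2]))]
```

Run:
```python
from h import *
im=cv2.imread('pics/scene_c.png')[195:285,215:290];jm=cv2.imread('pics/side_c.png')[170:290,280:360]
cv2.imwrite('pics/c5.png',np.hstack([cv2.resize(im,(400,480)),cv2.resize(jm,(320,480),interpolation=cv2.INTER_CUBIC)]))
```

```text
(no output)
```

View pics/c5.png

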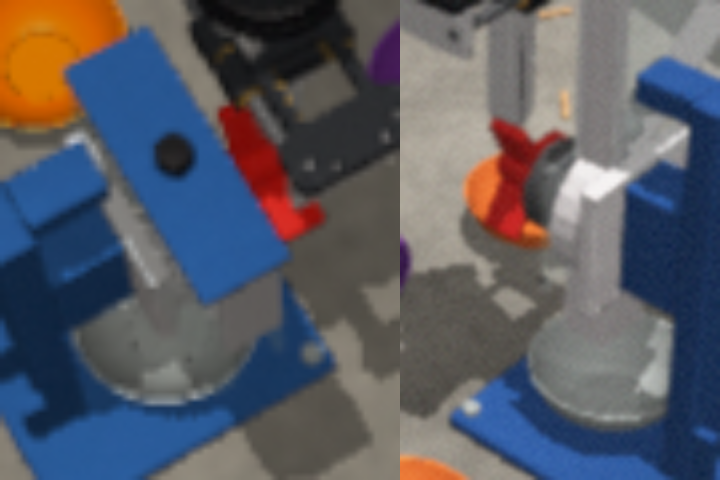

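The crop shows click 1 done: two blades stand 30° above level and one points down. For click 2 I lift, move right over the right blade and press down.

```bash
python3 -m creep '[[-1,[0,0.5,-2],0],[-1,[0,0,-3],0],[-1,[0,-1.7,-3],0],[-1,[0,-3.3,-3],0],[-1,[0,-3.3,-2],0],[-1,[0,-3.3,-0.5],0],[-1,[0,-3.3,0],0],[-1,[0,-3.3,0.4],0],[-1,[0,-3.3,0.8],0],[-1,[0,-3.3,1.2],0],[-1,[0,-3.3,1.5],0],[-1,[0,-3.3,1.5],0]]'; python3 look.py d
```

```text
clock: 6.35
eef_pos: [547.4, -57.4, 173.7]
eef_rot: [-3.141, -0.0, 1.855]
wrist_force: [0.2, -0.4, -0.1]
finger_gap: 0.1
finger_force: 0.0
t 6.35 eef [547.4 -57.4 173.7] front 12.4 left -36.1 tipz 159.7 toolx.n 1.000 tooly.l 1.000 x.l 0.003 F [ 0.2 -0.4 -0.1] gap 0.1
side [([301, 201, 16, 29, 211], array([307.5, 215.4]))]
scene [([256, 215, 20, 25, 183], array([265.5, 228.3]))]
```

Run:
```python
from st import *
p=manip.read_state()['eef_pos']
a=cv2.imread('pics/side_c.png').astype(int);b=cv2.imread('pics/side_d.png').astype(int)
for z in(180,190,200,210,220):print(z,proj('side',[p[0],p[1],z]))
m=(abs(a-b).max(2)>35)
for v in range(180,216):print(v,''.join('#' if m[v,u] else '.' for u in range(280,330)))
```

```text
t 6.45 eef [547.5 -57.4 174.2] front 12.3 left -36.0 tipz 160.2 toolx.n 1.000 tooly.l 1.000 x.l 0.003 F [-0.3  0.2 -0.3] gap 0.8
180 [298.5 215.5]
190 [298.5 212.3]
200 [298.5 209.1]
210 [298.5 205.8]
220 [298.5 202.6]
180 ############..###############...#.................
181 ###########...##############..####................
182 ###########.....###########..####.................
183 ##########.....##########..######.................
184 #########.###############.#######.................
185 ######################....#######.................
186 #####################.....#######.................
187 #####################.....########................
188 ######.####..#########....#######.................
189 ########.....#########....#######.................
190 #######......#########...#########................
191 #######......#########...#########................
192 ######.......#########...########.................
193 ########......########....#######.................
194 ..######.....#########....#######.................
195 .......#.....#########...#########................
1
[... 398 characters left out ...]
...##########.#...........#.............
204 ..............#########.#.........................
205 ..............##########..........................
206 ..............##########..........................
207 ..............###########.........................
208 ..............##########..........................
209 ...............#########..........................
210 .................#######..........................
211 ..................#####...........................
212 ....................#.............................
213 ..................................................
214 ..................................................
215 ..................................................
```

The visible tip bottom in the side view is row ≈209–211, so the true tip is ≈26 mm above the TCP reading and is only now at the blade. I press further down.

```bash
python3 -m creep '[[-1,[0,0,0.4],0],[-1,[0,0,0.7],0],[-1,[0,0,1],0],[-1,[0,0,1],0]]'; python3 look.py e
```

```text
clock: 6.85
eef_pos: [547.2, -57.4, 163.5]
eef_rot: [-3.141, -0.0, 1.854]
wrist_force: [-0.8, -0.2, 0.0]
finger_gap: 0.3
finger_force: 0.0
t 6.85 eef [547.2 -57.4 163.5] front 12.4 left -36.3 tipz 149.5 toolx.n 1.000 tooly.l 1.000 x.l 0.003 F [-0.8 -0.2  0. ] gap 0.3
side [([301, 201, 16, 29, 205], array([307.6, 215.4]))]
scene [([256, 215, 20, 25, 169], array([265.6, 228.8]))]
```

Run:
```python
from st import *
p=manip.read_state()['eef_pos']
for n,u0,u1,v0,v1 in(('side',286,326,188,234),('scene',248,290,205,245)):
    b=cv2.imread(f'pics/{n}_e.png');r=red(b);g=b.astype(int);sat=g.max(2)-g.min(2)
    print(n)
    for v in range(v0,v1):print(v,''.join('R' if r[v,u] else 'o' if g[v,u,2]-g[v,u,0]>60 else 'B' if g[v,u,0]-g[v,u,2]>30 else str(min(9,g[v,u].sum()//80)) for u in range(u0,u1)))
    for f in(-14,14):print('right blade end',f,proj(n,K+f*n_ if 0 else K+f*np.array([-.283,.959,0])-40*l+[0,0,23]))
```

```text
t 6.95 eef [547.4 -57.4 164. ] front 12.3 left -36.1 tipz 150.0 toolx.n 1.000 tooly.l 1.000 x.l 0.003 F [-0.2  0.5  0.3] gap 0.7
side
188 2444443332334433223555666655555555555554
189 3443333233444444334555655666666555565554
190 4432223334444444444555565666666565565554
191 4432234444444444444566666666666656666554
192 4443454444444433444556666666666666666654
193 4445554444444433344556666666666666oo6554
194 4455554444444433344556566666666666oo6554
195 4445554444444433444566666666666665oo6554
196 4455555444444443344566666666666666oo6554
197 4445555444444433344566666666666666oo6554
198 4456665444444433344566666666666666oo6554
199 5555665444444433444455666666666666555554
200 5556665444444443343ooo556666666666666654
201 5566665444444433443oRRoo5566666666666654
202 55666654444444333432RRRRoo56666666666654
203 55666654444444333432RRRRRo456654o4555554
204 66666654444444333432RRRRRRo554ooo3333444
205 66666654444444434432RRRRRRRoooRo22222344
206 66666664444444434432RRRRRRRRRRo322222344
207 66666665444444333443RRRRRRRRRo3222222444
208 6666666544444433344oRRRRRRRRR33222233454
209 66666655444444434
[... 2423 characters left out ...]
RRRRR22333333333333233
232 BBBBBBBBBBBBBBBoRRRRRRRRRR2333333333333333
233 BBBBBBBBBBBBBBB4RRRRRRRRRRR232233333333333
234 BBBBBBBBBBBBBBBB3RRRRRRRRRR222333333333223
235 BBBBBBBBBBBBBBBBBRRRRRRRRRRR23333333332223
236 BBBBBBBBBBBBBBBBB3RRRRRRRRRo23333333332223
237 BBBBBBBBBBBBBBBBBBoRRRRRRRo233333333332223
238 BBBBBBBBBBBBBBBBBB3RRRRRo22332222222332223
239 BBBBBBBBBBBBBBBBBBB3RRR2222332223333343223
240 BBBBBBBBBBBBBBBBBBBB2222222223333444444322
241 BBBBBBBBBBBBBBBBBBBBB222222223444444444432
242 BBBBBBBBBBBBBBBBBBBBB222222223444444444422
243 BBBBBBBBBBBBBBBBBBBBBB22222223444444444322
244 BBBBBBBBBBBBBBBBBBBB2222222222344444443333
right blade end -14 [252.2 213.2]
right blade end 14 [260.7 208.5]
```

Run:
```python
from st import *
for a in(0,20,30,40,50,60):
  for k,nm in((0,'A'),(240,'L'),(120,'R/down')):
    t=np.radians(a+k);e=K+46*(np.cos(t)*np.array([0,0,1])-np.sin(t)*l)
    print(a,nm,'side f/b',proj('side',e+14*n),proj('side',e-14*n),'scene f/b',proj('scene',e+14*n),proj('scene',e-14*n))
```

```text
t 6.95 eef [547.4 -57.4 164. ] front 12.3 left -36.1 tipz 150.0 toolx.n 1.000 tooly.l 1.000 x.l 0.003 F [-0.2  0.5  0.3] gap 0.7
0 A side f/b [307.3 194.9] [315.9 199. ] scene f/b [267.7 216.6] [259.  221.4]
0 L side f/b [316.7 210.1] [324.9 214.1] scene f/b [275.1 236.8] [266.7 241.5]
0 R/down side f/b [297.  223.7] [305.3 228.1] scene f/b [261.2 214.8] [252.9 219.4]
20 A side f/b [303.2 198.4] [311.8 202.6] scene f/b [264.9 212.5] [256.2 217.3]
20 L side f/b [318.1 204.6] [326.4 208.6] scene f/b [276.1 236.5] [267.6 241.3]
20 R/down side f/b [299.6 225.7] [307.9 230. ] scene f/b [263.1 219.2] [254.8 223.7]
30 A side f/b [301.4 200.8] [309.9 205. ] scene f/b [263.6 210.9] [254.9 215.7]
30 L side f/b [318.3 202. ] [326.6 206. ] scene f/b [276.2 235.7] [267.7 240.5]
30 R/down side f/b [301.3 225.9] [309.5 230.3] scene f/b [264.2 221.6] [256.  226.1]
40 A side f/b [299.6 203.4] [308.2 207.7] scene f/b [262.4 209.7] [253.8 214.4]
40 L side f/b [318.2 199.7] [326.6 203.6] scene f/b [276.1 234.5] [267.5 239.3]
40 R/down side f/b [303.1 225.6] [311.3 230. ] scene f/b [265.5 223.9] [257.3 228.5]
50 A side f/b [298.2 206.2] [306.7 210.5] scene f/b [261.5 208.9] [252.9 213.6]
50 L side f/b [317.8 197.6] [326.2 201.5] scene f/b [275.7 233. ] [267.1 237.8]
50 R/down side f/b [305.  224.9] [313.2 229.2] scene f/b [266.8 226.3] [258.6 230.8]
60 A side f/b [297.  209.2] [305.5 213.5] scene f/b [260.7 208.6] [252.2 213.2]
60 L side f/b [317.  195.8] [325.5 199.8] scene f/b [275.1 231.1] [266.4 235.9]
60 R/down side f/b [307.  223.7] [315.1 228. ] scene f/b [268.2 228.6] [260.  233.1]
```

The knob is resting balanced at about 30°: the side mask (301,200) matches the 30° prediction, so it has not snapped yet. I move right away from it, lift, and look.

```bash
python3 -m creep '[[-1,[0,-0.8,0],0],[-1,[0,-1.8,0],0],[-1,[0,-1.8,-2.5],0],[-1,[0,-1.8,-6],0],[-1,[0,0,-7.5],0],[-1,[0,4.6,-7.5],0],[-1,[0,4.6,-7.5],0]]'
cat >> look.py <<'E'
im=cv2.imread(f'pics/side_{sys.argv[1]}.png');r=red(im)
for v in range(194,232,2):print(v,''.join('R' if r[v,u] else '.' for u in range(294,326)))
E
python3 look.py f
```

```text
clock: 7.65
eef_pos: [593.5, -43.8, 237.6]
eef_rot: [-3.14, -0.001, 1.855]
wrist_force: [-0.3, 0.0, -1.2]
finger_gap: 0.7
finger_force: 0.0
t 7.65 eef [593.5 -43.8 237.6] front 12.3 left 12.0 tipz 223.6 toolx.n 1.000 tooly.l 1.000 x.l 0.002 F [-0.3  0.  -1.2] gap 0.7
side [([300, 199, 16, 31, 228], array([307.4, 214.9]))]
scene [([257, 213, 19, 27, 240], array([265.2, 226.2]))]
194 ................................
196 ................................
198 ................................
200 ...........RRR..................
202 ...........RRRRRRR..............
204 ............RRRRRRR.............
206 .............RRRRRRRRR..........
208 ............RRRRRRRRR...........
210 ...........RRRRRRRR.............
212 ...........RRRRRRR..............
214 ...........RRRRRR...............
216 ...........RRRRRR...............
218 ..........RRRRRRR...............
220 .........RRRRRRRR...............
222 ........RRRRRRRRR...............
224 ......RRRRRRRRRRR...............
226 .......RRRRRRRRR................
228 ..........RRRRRR................
230 ................................
```

Run:
```python
from h import *
im=cv2.imread('pics/scene_f.png')[200:250,240:290];jm=cv2.imread('pics/side_f.png')[175:235,285:335]
cv2.imwrite('pics/c6.png',np.hstack([cv2.resize(im,(400,400),interpolation=cv2.INTER_CUBIC)]+[cv2.resize(jm,(400,480),interpolation=cv2.INTER_CUBIC)[80:]]))
```

```text
(no output)
```

View pics/c6.png

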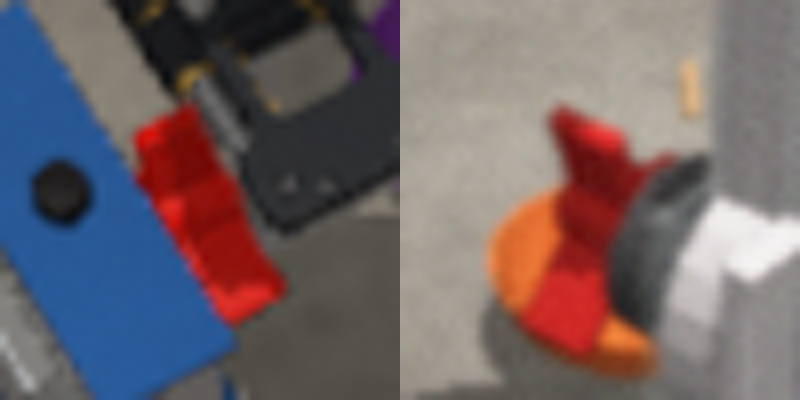

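Scale check on this crop: blade A's end is at side (304,199)–(313,201) and the lower blade's end at (301,224). That means the knob stands at about 20–25°, still before the snap. I come down left of it, lower than before, and push further.

```bash
python3 -m creep '[[-1,[0,1,0],0],[-1,[0,1,3],0],[-1,[0,1,5],0],[-1,[0,1,6],0],[-1,[0,0,6],0],[-1,[0,-0.6,6],0],[-1,[0,-1,6],0],[-1,[0,-1.3,6],0],[-1,[0,-1.5,6],0],[-1,[0,-1.5,6],0]]'; python3 look.py g
```

```text
clock: 8.75
eef_pos: [577.0, -49.0, 180.4]
eef_rot: [3.14, 0.001, 1.854]
wrist_force: [0.1, 0.5, -0.1]
finger_gap: 0.4
finger_force: 0.0
t 8.75 eef [577.  -49.  180.4] front 12.0 left -5.3 tipz 166.4 toolx.n 1.000 tooly.l 1.000 x.l 0.004 F [ 0.1  0.5 -0.1] gap 0.4
side [([302, 202, 21, 28, 206], array([308.7, 214.5]))]
scene [([255, 214, 21, 26, 162], array([263.6, 226.5]))]
194 ................................
196 ................................
198 ................................
200 ................................
202 .......................RRRRR....
204 .........RRRRR.......RRRR.......
206 ..........RRRRRRR.RRRR..........
208 ...........RRRRRRRRRR...........
210 ...........RRRRRRRR.............
212 ...........RRRRRRR..............
214 ............RRRRR...............
216 ............RRRRR...............
218 ...........RRRRRR...............
220 ..........RRRRRRR...............
222 ..........RRRRRRR...............
224 .........RRRRRRRRR..............
226 .........RRRRRRRRR..............
228 .............RRRRR..............
230 ................................
```

```bash
python3 -m creep '[[-1,[0,0,0],0],[-1,[0,0,0],0],[-1,[0,0,0],0],[-1,[0,0,0],0],[-1,[0,0,0],0],[-1,[0,0,0],0]]' >/dev/null; python3 look.py h
```

```text
t 9.45 eef [577.2 -48.7 179. ] front 12.2 left -5.1 tipz 165.0 toolx.n 1.000 tooly.l 1.000 x.l 0.003 F [-0.1  0.2  0.1] gap 0.7
side [([302, 201, 21, 29, 206], array([308.9, 214.2]))]
scene [([255, 214, 21, 25, 162], array([263.6, 226.4]))]
194 ................................
196 ................................
198 ................................
200 ................................
202 .......................RRRRR....
204 ........RRRRR........RRRR.......
206 ..........RRRRRRRRRRRR..........
208 ...........RRRRRRRRRR...........
210 ...........RRRRRRRR.............
212 ...........RRRRRRR..............
214 ............RRRRR...............
216 ............RRRRR...............
218 ...........RRRRR................
220 ...........RRRRRR...............
222 ..........RRRRRRR...............
224 .........RRRRRRRRR..............
226 ..........RRRRRRRR..............
228 .............RRRRR..............
230 ................................
```

```bash
python3 -m creep '[[-1,[0,-0.3,0],0],[-1,[0,-0.5,0],0],[-1,[0,-0.5,0],0],[-1,[0,-0.5,0],0],[-1,[0,-0.5,0],0]]' >/dev/null; python3 look.py i
```

```text
t 10.05 eef [572.3 -50.1 179.1] front 12.2 left -10.1 tipz 165.1 toolx.n 1.000 tooly.l 1.000 x.l 0.003 F [ 0.7 -0.2  0.2] gap 0.3
side [([301, 200, 22, 30, 202], array([310.1, 212.8]))]
scene [([254, 213, 21, 25, 161], array([263.2, 225.7]))]
194 ................................
196 ................................
198 ................................
200 .......................RRRRR....
202 .....................RRRRRRRR...
204 ...................RRRRRRR......
206 .......RRRR...RRRRRRRR..........
208 .........RRRRRRRRRRRR...........
210 ...........RRRRRRRR.............
212 ...........RRRRRRR..............
214 ............RRRRR...............
216 ............RRRRR...............
218 ............RRRR................
220 ............RRRR................
222 ...........RRRRRR...............
224 ...........RRRRRRR..............
226 ............RRRRRRR.............
228 ...............RRRR.............
230 ................................
```

```bash
python3 -m creep '[[-1,[0,-0.3,0],0],[-1,[0,-0.6,0],0],[-1,[0,-0.8,0],0],[-1,[0,-0.8,0],0],[-1,[0,0,0],0],[-1,[0,1,-1],0],[-1,[0,1,-4],0],[-1,[0,1,-5],0],[-1,[0,1,-5],0]]' >/dev/null; python3 look.py j
python3 - <<'E'
from h import *
for n,(u0,u1,v0,v1) in dict(side=(305,350,240,282),scene=(225,270,240,275)).items():
    a=cv2.imread(f'pics/{n}0.png').astype(int)
    for k in 'cegj':
        b=cv2.imread(f'pics/{n}_{k}.png').astype(int); m=abs(a-b).max(2)[v0:v1,u0:u1]>30; ys,xs=np.nonzero(m)
        print(n,k,m.sum(),(xs.mean()+u0,ys.mean()+v0) if m.any() else '')
E
```

```text
t 11.05 eef [582.7 -47.3 230.2] front 12.0 left 0.6 tipz 216.2 toolx.n 1.000 tooly.l 1.000 x.l 0.003 F [ 0.5 -0.6 -1.3] gap 0.7
side [([299, 197, 24, 30, 192], array([311.1, 208.5]))]
scene [([253, 210, 22, 26, 243], array([262.6, 222.3]))]
194 ................................
196 ................................
198 ......................RRRRRR....
200 .....................RRRRRRRR...
202 ...................RRRRRRRRRR...
204 ..................RRRRRRR.......
206 ..............RRRRRRRR..........
208 ............RRRRRRRRR...........
210 .....RRRRRRRRRRRRRRR............
212 .......RRRRRRRRRRRR.............
214 ...........RRRRRR...............
216 ..............RR................
218 ..............RR................
220 ..............RR................
222 ..............RRR...............
224 ...............RRR..............
226 ...................R............
228 ................................
230 ................................
side c 110 (np.float64(312.8727272727273), np.float64(245.3181818181818))
side e 63 (np.float64(309.3015873015873), np.float64(247.63492063492063))
side g 110 (np.float64(312.8181818181818), np.float64(245.2))
side j 105 (np.float64(312.43809523809523), np.float64(245.26666666666668))
scene c 0 
scene e 0 
scene g 1 (np.float64(268.0), np.float64(240.0))
scene j 1 (np.float64(268.0), np.float64(240.0))
```

Run:
```python
from h import *
for n,(u0,u1,v0,v1) in dict(side=(310,348,242,284),scene=(226,272,246,276)).items():
    fr=[cv2.GaussianBlur(cv2.imread(f'pics/{n}{k}.png'),(3,3),0).astype(int).mean(2) for k in('0','_c','_e','_g','_i','_j')]
    for k,b in zip('cegij',fr[1:]):
        d=(b-fr[0])[v0:v1,u0:u1]; i=np.unravel_index(abs(d).argmax(),d.shape); print(n,k,'std %.1f'%d.std(),'max',d[i].round(),(i[1]+u0,i[0]+v0))
    d=(fr[-1]-fr[0])[v0:v1,u0:u1]
    for r,row in zip(range(v0,v1,1),d): print(r,''.join('+' if x>10 else '-' if x<-10 else '.' for x in row))
```

```text
side c std 11.4 max -49.0 (np.int64(318), np.int64(243))
side e std 7.5 max -46.0 (np.int64(312), np.int64(248))
side g std 11.6 max -48.0 (np.int64(312), np.int64(242))
side i std 12.1 max -49.0 (np.int64(313), np.int64(244))
side j std 10.5 max -49.0 (np.int64(318), np.int64(243))
242 ------------..+++++++++++.............
243 .-----------..++++++++++++............
244 ..----------.++++++++++++++...........
245 ..---------..++++++++++++++.+.........
246 .---------..++++++++++++++++++........
247 -------....++.++++++++++++++++++......
248 ------..++++..+++++++++++++++++++.....
249 -----..+++++++++++++++++++++++++++++..
250 -----.+++++++++++++++..+++++++++++++++
251 -.....++++++++++++++++..++++++++++++++
252 ......++++++++++++++++++++++++++++++++
253 .....++++++++++++++++++++++++++.++++++
254 ....++++++++++++++++++++++++++++++++++
255 ...+++++++++++++++++++++++++++++++++++
256 ++..++++++++++++++++++++++++++++++++++
257 +....+++++++++++.+++++++++++++++++++++
258 ..++++++++++++++++++++++++++++++++++++
259 .+++..+++++++++++++.+++++++++.+++++++.
260 .+++..+++++++++++++++++++++++++++++++.
[... 2099 characters left out ...]
.....................................
263 ..............................................
264 ..............................................
265 ..............................................
266 ..............................................
267 ..............................................
268 ..............................................
269 ..............................................
270 ..............................................
271 ..............................................
272 ..............................................
273 ..............................................
274 ..............................................
275 ..............................................
```

```bash
cat > ball.py <<'E'
from h import *
import sys
fr={k:cv2.GaussianBlur(cv2.imread(f'pics/side{k}.png'),(3,3),0).astype(float).mean(2)[258:276,316:348] for k in sys.argv[1:]}
ks=list(fr)
for p,q in zip(ks,ks[1:]):
    d=fr[q]-fr[p];d-=np.median(d);print(p,q,'std %.1f'%d.std())
    for row in d:print(''.join('+' if x>8 else '-' if x<-8 else '.' for x in row))
E
python3 ball.py 0 1 _a _b _c _d _e _f _g _i _j | grep std; python3 ball.py 0 _j
```

```text
0 1 std 2.2
1 _a std 1.0
_a _b std 0.8
_b _c std 0.9
_c _d std 0.8
_d _e std 0.9
_e _f std 1.1
_f _g std 1.0
_g _i std 2.8
_i _j std 1.0
0 _j std 3.1
................................
................................
................................
................................
................................
................................
................................
................................
..........--..+.................
..........--....................
..........--....................
..........---...................
...........--...................
................................
................................
................................
................................
................................
```

One ball appeared in the dish between looks g and i, and the knob now rests at 60° with the finger away, so click 1 is done. For click 2 I press the right blade down, deep enough to pass halfway.

```bash
python3 -m creep '[[-1,[0,-2,0],0],[-1,[0,-3.7,0],0],[-1,[0,-3.7,2],0],[-1,[0,-3.7,4],0],[-1,[0,-3.7,4.8],0],[-1,[0,-3.7,5.3],0],[-1,[0,-3.7,5.8],0],[-1,[0,-3.7,6.2],0],[-1,[0,-3.7,6.6],0],[-1,[0,-3.7,7],0],[-1,[0,-3.7,7.3],0],[-1,[0,-3.7,7.3],0]]' >/dev/null; python3 look.py k; python3 ball.py _j _k
```

```text
t 12.35 eef [546.1 -57.6 155.2] front 12.4 left -37.4 tipz 141.2 toolx.n 1.000 tooly.l 1.000 x.l 0.003 F [-0.2 -0.2  0.2] gap 0.4
side [([297, 195, 22, 30, 232], array([309.2, 209.6]))]
scene [([253, 214, 20, 25, 150], array([263.5, 226.8]))]
194 ................................
196 .................RRRRR..........
198 .................RRRRRRRR.......
200 ................RRRRRRRRR.......
202 ................RRRRRRRR........
204 ...............RRRRRRRRR........
206 ..............RRRRRRRR..........
208 ............RRRRRRRRR...........
210 ............RRRRRRRR............
212 ...........RRRRRRRR.............
214 ...........RRRRRRR..............
216 ..........RRRRRRR...............
218 ....R...RRRRRRRRR...............
220 ....RRRRRRRRRRR.................
222 ......RRRRRRR...................
224 ..........R.....................
226 ................................
228 ................................
230 ................................
_j _k std 1.0
................................
................................
................................
................................
................................
................................
................................
................................
................................
................................
................................
................................
................................
................................
................................
................................
................................
................................
```

```bash
python3 -m creep '[[-1,[0,0,0.3],0],[-1,[0,0,0.6],0],[-1,[0,0,0.9],0],[-1,[0,0,0.9],0],[-1,[0,0,0.9],0]]' >/dev/null; python3 look.py l; python3 ball.py _j _l
```

```text
t 12.95 eef [546.4 -57.7 146.9] front 12.3 left -37.1 tipz 132.9 toolx.n 1.000 tooly.l 1.000 x.l 0.003 F [-0.3  0.2  0.9] gap 0.5
side [([298, 196, 18, 32, 235], array([308.2, 211.8]))]
scene [([255, 216, 20, 24, 143], array([265.3, 229.2]))]
194 ................................
196 ..............RR................
198 ..............RRRRRRR...........
200 ..............RRRRRRRR..........
202 ..............RRRRRRRR..........
204 ..............RRRRRRRR..........
206 ..............RRRRRRRR..........
208 ............RRRRRRRRR...........
210 ............RRRRRRRR............
212 ............RRRRRRR.............
214 ...........RRRRRRR..............
216 ...........RRRRRR...............
218 ..........RRRRRRR...............
220 .........RRRRRRRR...............
222 ....RRRRRRRRRRRR................
224 .....RRRRRRRRR..................
226 ........RRRRR...................
228 ................................
230 ................................
_j _l std 2.7
................................
................................
.................-..............
................----............
................---.............
...............---..............
...............--...............
...............--...............
................................
................................
................................
................................
................................
................................
................................
................................
................................
................................
```

The second ball dropped and the knob is back to a blade-up position (120°). For click 3 I lift, cross over to the left side, come down and push right.

```bash
python3 -m creep '[[-1,[0,0,-3.5],0],[-1,[0,0,-7],0],[-1,[0,0,-7.5],0],[-1,[0,2,-7.5],0],[-1,[0,5,-7.5],0],[-1,[0,6.3,-7.5],0],[-1,[0,6.3,-5.5],0],[-1,[0,6.3,-3.1],0],[-1,[0,6.3,-3.1],0]]' >/dev/null; python3 look.py m; python3 ball.py _l _m|head -1
```

```text
t 13.95 eef [605.5 -39.9 174.4] front 12.7 left 24.6 tipz 160.4 toolx.n 1.000 tooly.l 1.000 x.l 0.003 F [ 0.2 -0.1  0.5] gap 0.7
side [([298, 196, 18, 32, 263], array([307.7, 212.3]))]
scene [([255, 216, 19, 24, 145], array([264.2, 228.4]))]
194 ................................
196 ..............RRR...............
198 ..............RRRRRRR...........
200 ..............RRRRRRRR..........
202 ..............RRRRRRRR..........
204 ..............RRRRRRRR..........
206 ..............RRRRRRRR..........
208 ............RRRRRRRRR...........
210 ...........RRRRRRRRR............
212 ...........RRRRRRRR.............
214 ..........RRRRRRRR..............
216 .........RRRRRRRR...............
218 .......RRRRRRRRRR...............
220 ......RRRRRRRRRRR...............
222 ....RRRRRRRRRRRR................
224 .....RRRRRRRRRR.................
226 ........RRRRR...................
228 ................................
230 ................................
_l _m std 1.0
```

```bash
python3 -m creep '[[-1,[0,-0.6,0],0],[-1,[0,-1,0],0],[-1,[0,-1.4,0],0],[-1,[0,-1.8,0],0],[-1,[0,-2.2,0],0],[-1,[0,-2.6,0],0],[-1,[0,-2.9,0],0],[-1,[0,-3.1,0],0],[-1,[0,-3.3,0],0],[-1,[0,-3.3,0],0]]' >/dev/null; python3 look.py n; python3 ball.py _l _n
```

```text
t 15.05 eef [574.9 -49.5 178.3] front 12.1 left -7.5 tipz 164.3 toolx.n 1.000 tooly.l 1.000 x.l 0.003 F [0.2 0.3 0.6] gap 1.0
side [([301, 200, 22, 30, 204], array([309.7, 213.4]))]
scene [([255, 213, 20, 26, 152], array([263.2, 225.9]))]
194 ................................
196 ................................
198 ................................
200 .........................RR.....
202 ......................RRRRRRR...
204 .......RRR..........RRRRRR......
206 .........RRRRR.RRRRRRR..........
208 ..........RRRRRRRRRRR...........
210 ...........RRRRRRRR.............
212 ...........RRRRRRR..............
214 ............RRRRR...............
216 ............RRRRR...............
218 ............RRRR................
220 ...........RRRRR................
222 ...........RRRRRR...............
224 ..........RRRRRRRR..............
226 ...........RRRRRRRR.............
228 ..............RRRR..............
230 ................................
_l _n std 1.0
................................
................................
................................
................................
................................
................................
................................
................................
................................
................................
................................
................................
................................
................................
................................
................................
................................
................................
```

```bash
python3 -m creep '[[-1,[0,-0.3,0],0],[-1,[0,-0.5,0],0],[-1,[0,-0.7,0],0],[-1,[0,-0.9,0],0],[-1,[0,-0.9,0],0],[-1,[0,-0.9,0],0]]' >/dev/null; python3 look.py o; python3 ball.py _l _o
```

```text
t 15.75 eef [566.6 -51.9 178.1] front 12.2 left -16.1 tipz 164.1 toolx.n 1.000 tooly.l 1.000 x.l 0.003 F [-0.  -0.8 -0.7] gap 0.7
side [([299, 197, 24, 30, 191], array([311.2, 208.8]))]
scene [([253, 212, 22, 24, 159], array([261.8, 223.5]))]
194 ................................
196 ................................
198 ......................RRRRRR....
200 .....................RRRRRRRR...
202 ...................RRRRRRRRRR...
204 ..................RRRRRRRR......
206 ...............RRRRRRRR.........
208 ............RRRRRRRRR...........
210 .....RRRRRRRRRRRRRR.............
212 ........RRRRRRRRRR..............
214 ............RRRRR...............
216 ..............RRR...............
218 ..............RR................
220 .............RRR................
222 .............RRRR...............
224 ...............RRR..............
226 ..................RR............
228 ................................
230 ................................
_l _o std 5.5
................................
................................
..........-----.................
..........-----..+..............
.........----...++..............
.........---..+++.---...........
..........--..+++.--..+.---.....
..................--.+.----.....
.......................----.....
......................----......
......................---.......
................................
................................
................................
..............--................
................................
................................
................................
```

The third ball dropped and the knob is within a few degrees of the 180° stop. I back off, lift, and withdraw to the front.

```bash
python3 -m creep '[[-1,[0,0.5,0],0],[-1,[0,1,-1],0],[-1,[0,1,-4],0],[-1,[0,1,-8],0],[-1,[3,1,-8],0],[-1,[7,1,-8],0],[-1,[11,1,-8],0],[-1,[15,1,-8],0],[-1,[18,1,-8],0],[-1,[18,1,-8],0],[-1,[18,1,-8],0],[-1,[18,1,-8],0]]' >/dev/null; python3 look.py p; python3 ball.py _o _p
python3 - <<'E'
from h import *
a=cv2.imread('pics/scene0.png').astype(int);b=cv2.imread('pics/scene_p.png').astype(int)
for nm,(u,v) in dict(race=(350,168),tape=(363,224),cup=(138,195),offcut=(410,197),bottle=(178,286),sd=(147,248)).items(): print(nm,(abs(a-b).max(2)[v-18:v+18,u-18:u+18]>40).sum())
E
```

```text
t 17.05 eef [526.3 123.  258.3] front 191.3 left -5.3 tipz 244.3 toolx.n 1.000 tooly.l 1.000 x.l 0.004 F [ 0.8  0.4 -0.4] gap 0.3
side [([299, 197, 24, 30, 204], array([311.2, 208.3]))]
scene [([253, 210, 22, 26, 256], array([263. , 222.5]))]
194 ................................
196 ................................
198 ......................RRRRRR....
200 ....................RRRRRRRRR...
202 ...................RRRRRRRRRR...
204 .................RRRRRRRRR......
206 .............RRRRRRRRRR.........
208 ............RRRRRRRRR...........
210 .....RRRRRRRRRRRRRRR............
212 .......RRRRRRRRRRRR.............
214 ...........RRRRRR...............
216 ..............RRR...............
218 ..............RR................
220 ..............RRR...............
222 ..............RRR...............
224 ...............RRR..............
226 ...................R............
228 ................................
230 ................................
_o _p std 2.0
................................
................................
................................
................................
................................
................................
................................
................................
................................
................................
................................
................................
................................
................................
................................
................................
................................
..............................++
race 499
tape 104
cup 0
offcut 0
bottle 0
sd 0
```

```bash
python3 -c "
from cell import manip
print(manip.sign_off())"
```

```text
the job is handed in; nothing more can be done
None
```

I turned the knob three clicks clockwise and handed the job in at about 17 s: camera differences showed one ball dropping into the dish per click, the knob was at its third stop with the arm clear, and the other things looked unmoved, though arm shadow over the race and tape kept me from confirming those two.

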